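Set out the coffee corner

ROBOT

A 7-joint arm with a two-finger parallel gripper is mounted at the origin on a cart in front of the work surface, level with it; the furniture and walls round the work are solid. World frame = base frame: x ahead of the robot, y to its left, z up, the work surface at z = 0. Lengths are in mm, angles in rad, forces in N, time in s.
With the tool pointing down it reaches from about 425 to 950 mm from the base axis. Payload 4.7 kg.
Tool frame: the origin (TCP) lies on the front face of the gripper's body, between the roots of the fingers; the fingertips stand 70 mm ahead of it and the grasp point (between the pads) lies 51 mm ahead of it; z points along the fingers, y is the line along which they close (so a half turn about z gives the same grasp; the last joint's range is limited). The gripper opens to 87 mm and grips with 3 to 60 N. Pads are 19 mm wide; open, the fingers measure 117 mm over their backs; the gripper's body (75 mm by 190 mm) begins 51 mm behind the grasp point.
Start: joints at [1.128, 0.469, -0.049, 1.532, 0.024, 1.141, -0.082], TCP at [271.454, -618.025, 292.273] pointing down, gripper open.
Joint ranges: [-2.59, 2.59], [-0.33, 1.99], [-1.39, 1.29], [0.1, 2.45], [-1.04, 4.18], [0.21, 1.99], [-2.66, 2.66]. Speed limits (rad/s): [2.57, 2.57, 3.14, 3.14, 3.14, 3.14, 3.14].

INTERFACE

Orientations are given as a unit quaternion [w, x, y, z].
In Python, from station import get_state, camera, sign_off gives the robot as it stands.
- The arm moves only by the tool apply_moves, never from a script. Its argument "rows" is a list of rows, each a list of 7 numbers: the shift along the tool's x, y, z in cm, then the turn, a rotation vector about the tool's x, y, z in rad, then the closure in counts, from 0 (fully open) to 255 (shut). In form: [[dx, dy, dz, wx, wy, wz, claw], ...]. A call has 1 to 20 rows; each row shifts and turns the commanded pose from where the row before left it, along the tool's axes as they then stand; what a row does not reach is not made up. A row lasts 1/8 s, in which the tool goes at most 62.5 mm and 10.7 degrees, less where a joint would pass 70% of its speed; a pose out of reach is approached as far as the arm can. A call is refused whole if a number of a shift passes 6.25 or a number of a turn 0.188, either way. A call with a gripper value outside its range is refused whole. The fingers move at their own pace and stop on an object; "grip_force" is the grip in N (left out, the last holds). Time passes only in rows, so rows that do not move let the fingers close. It gives the time, the measured TCP pose, the force, the opening and the grip force at its end, in the units of the state.
- get_state(): the state, without advancing time (a new reading comes with each control period).
- camera(name): name is "scene" or "top"; returns a dict with "image" (420x560x3 uint8, red, green, blue), "z_map" (420x560 float32, mm along the optical axis (not along the pixel's ray), 0 where there is no reading), "camera_matrix" (3x3 intrinsics, pixels), "position" and "orientation" of the camera in the world. Camera axes: x right, y down, z forward; pixel columns grow to the right and rows downward; lengths in mm; the calibration is good to about 2 mm. A picture is of the moment at which its call begins.
- sign_off(): hands the job in; it is judged then, once.
The state is a dict: "time": time; "qpos": joint angles; "joint_velocities": joint speeds; "joint_torque": joint torques, N m; "eef_pos": TCP position; "tool_rot": TCP orientation; "ft_force": force on the tool from outside, world axes, zero at the start; "ft_torque": the same for the moment, N m; "gripper_width": opening from 0.0 (shut) to 1.0 (fully open); "gripper_force": force on a finger pad.
Only numpy, scipy, OpenCV 4.12 (cv2) and the standard library are available. Lean on these libraries where they do the work, as an engineer would, in place of code of your own. Each camera call takes 0.05 s, during which the arm holds its last target. There are 200 camera calls.

TASK

Set out the coffee corner on the row of three cork coasters: stand the coffee jar on the coaster next to the carafe, the brown dropper bottle on the coaster at the other end of the row, and between them, on the middle coaster, the upright cup with the mouth-down cup capped on it rim on rim, still mouth down. Centre each thing on its coaster and the two rims on one another, all standing straight, and leave the carafe, the striped mug and the little glass of toothpicks standing where they are.

Things in the scene. Friction and masses are not known exactly. Their poses are not given: they have to be found in the camera images.
- coffee_jar: small round glass jar of ground coffee with a dark flat screw lid, 59 mm across, 95 mm high, 0.27 kg, standing upright and straight-sided enough to be gripped at 50 to 70 mm height. Origin: centre of its underside, z up.
- dropper_bottle: little brown glass dropper bottle with a black dropper cap, 102 mm high; its round body is 33 mm across up to 62 mm height, then a shoulder, a 24 mm collar from about 65 to 77 mm and a thin 13 mm cap tip above; 0.07 kg. Origin: centre of its underside, z up.
- cup_upright_rim (a point): white espresso cup, upright (mouth up) at the start: 59 mm across the rim, about 54 mm near the foot, 52 mm high, 0.11 kg; ear handle reaching 53 mm from the axis, 1 to 36 mm from the rim plane. This point: centre of its rim, on the cup axis, 52 mm above its foot. z axis: from mouth to foot, DOWN while upright; -y axis: to the handle. Grip the bowl at mid height along its x axis (25 degrees off is fine); at the start the handle points at the robot within 25 degrees.
- cup_mouthdown_rim (a point): white espresso cup, mouth down at the start: 59 mm across the rim, about 54 mm near the foot, 52 mm high, 0.11 kg; ear handle reaching 53 mm from the axis, 1 to 36 mm from the rim plane. This point: centre of its rim, on the cup axis, at the height it stands on. z axis: from mouth to foot, UP while mouth down; -y axis: to the handle. Grip the bowl at mid height along its x axis (25 degrees off is fine); at the start the handle points at the robot within 25 degrees.
- coaster_a: round cork coaster, 90 mm across, 6 mm thick, fixed; fixed clutter up to 105 mm high stands behind the row (beyond x = 0.65); one of three alike in a straight row (about 120 mm centre to centre), left to right between the carafe and the striped mug. The three names are dealt at random over the places, so which is where must be seen. Origin: centre of its underside, z up.
- coaster_b: round cork coaster, 90 mm across, 6 mm thick, fixed; fixed clutter up to 105 mm high stands behind the row (beyond x = 0.65); one of three alike in a straight row (about 120 mm centre to centre), left to right between the carafe and the striped mug. The three names are dealt at random over the places, so which is where must be seen. Origin: centre of its underside, z up.
- coaster_c: round cork coaster, 90 mm across, 6 mm thick, fixed; fixed clutter up to 105 mm high stands behind the row (beyond x = 0.65); one of three alike in a straight row (about 120 mm centre to centre), left to right between the carafe and the striped mug. The three names are dealt at random over the places, so which is where must be seen. Origin: centre of its underside, z up.
- carafe: glass coffee carafe with black lid and handle, 120 mm wide, 116 mm high, loose; stands beyond one end of the coaster row (left or right at random), about 150 mm from the end coaster, handle to the back. Not to be moved. Origin: at its underside, in the middle of its 161 mm length; the bowl axis lies 28 mm to its -y side, the handle on its +y side.
- striped_mug: large white mug with coloured stripes, mouth up, 93 mm across, 96 mm high, loose; stands beyond the other end of the row, opposite the carafe, about 150 mm from the end coaster, handle to the back. Not to be moved. Origin: at its underside, in the middle of its 127 mm length over the handle; its bowl axis lies 17 mm to its +y side, the handle on its -y side.
- toothpick_glass: little glass of toothpicks, 37 mm across, 68 mm high over the sticks, light (45 g) and loose; it stands somewhere among the things to be moved, in the line of five along the front, about 115 mm from centre to centre. Not to be moved. Origin: centre of its underside, z up.
Not all that is in view belongs to the job. Leave any red look-alike of the coaster_b alone.

How it is judged (in metres and radians):
At the end, for the whole second after the job is handed in: Upright and centred within 12 mm: coffee jar on the coaster next to the carafe, dropper bottle on the far end coaster, upright cup mouth up on the middle one; the other cup mouth down on it, rim on rim, axes within 8 mm; all released and at rest (((horizontal distance between coffee_jar and coaster_a below 0.012 m and horizontal distance between coaster_a and carafe between 0 and 0.22 m) or (horizontal distance between coffee_jar and coaster_b below 0.012 m and horizontal distance between coaster_b and carafe between 0 and 0.22 m) or (horizontal distance between coffee_jar and coaster_c below 0.012 m and horizontal distance between coaster_c and carafe between 0 and 0.22 m)) and angle between each of coffee_jar, dropper_bottle, cup_mouthdown_rim's own z axis and vertical below 0.1 rad and height (world z) of each of coffee_jar, dropper_bottle below 0.011 m and linear speed of each of coffee_jar, dropper_bottle below 0.02 m/s and ((horizontal distance between dropper_bottle and coaster_a below 0.012 m and horizontal distance between coaster_a and carafe between 0.34 and 1 m) or (horizontal distance between dropper_bottle and coaster_b below 0.012 m and horizontal distance between coaster_b and carafe between 0.34 and 1 m) or (horizontal distance between dropper_bottle and coaster_c below 0.012 m and horizontal distance between coaster_c and carafe between 0.34 and 1 m)) and ((horizontal distance between cup_upright_rim and coaster_a below 0.012 m and horizontal distance between coaster_a and carafe between 0.22 and 0.34 m) or (horizontal distance between cup_upright_rim and coaster_b below 0.012 m and horizontal distance between coaster_b and carafe between 0.22 and 0.34 m) or (horizontal distance between cup_upright_rim and coaster_c below 0.012 m and horizontal distance between coaster_c and carafe between 0.22 and 0.34 m)) and angle between cup_upright_rim's own z axis and vertical above 3.04 rad and height (world z) of cup_upright_rim below 0.063 m and horizontal distance between cup_mouthdown_rim and cup_upright_rim below 0.008 m and distance between cup_mouthdown_rim and cup_upright_rim below 0.0095 m and height (world z) of cup_mouthdown_rim above 0.054 m); the robot touches nothing.
It fails at once if the carafe was shifted by more than 20 mm or tipped (distance of carafe from where it was at the start of the episode above 0.02 m or angle between carafe's own z axis and vertical above 0.3 rad).
It fails at once if the striped mug was shifted by more than 20 mm or tipped (distance of striped_mug from where it was at the start of the episode above 0.02 m or angle between striped_mug's own z axis and vertical above 0.3 rad).
It fails at once if the glass of toothpicks was shifted by more than 20 mm or tipped (distance of toothpick_glass from where it was at the start of the episode above 0.02 m or angle between toothpick_glass's own z axis and vertical above 0.3 rad).
It also fails if it takes over 120 s, if anything falls off the work surface, if the arm or the gripper's body presses on something with over 40 N, if the wrist force passes 120 N, or if a joint passes its speed limit or range.

## Working session

There is one attempt and no reset: what is moved stays moved. The work goes in short steps, Python scripts to look and compute and a tool call to move; the robot and the scene stay as the last step left them, time stands still between calls to the robot, and variables do not carry over. Pictures are saved under pics/ and viewed, at most 14 in all, crops included, and the job is handed in when it is done.

Besides the shell and the picture viewer there is one more tool, called after "Request:" as a command line: name --pt "numbers of a row" for each row, then --argument value for the rest. apply_moves: Moves the arm, as the interface text tells. Its arguments: {"type":"object","properties":{"rows":{"type":"array","items":{"type":"array","items":{"type":"number"}}},"grip_force":{"type":"number"}},"required":["rows"]}

```bash
mkdir -p pics; cat > h.py <<'E'
import numpy as np, cv2
from scipy.spatial.transform import Rotation as R
from station import get_state, camera, sign_off
def rot(q): return R.from_quat([q[1],q[2],q[3],q[0]]).as_matrix()
def cloud(c):
    z=c["z_map"]; K=np.array(c["camera_matrix"]); v,u=np.indices(z.shape)
    p=np.stack([(u-K[0,2])/K[0,0]*z,(v-K[1,2])/K[1,1]*z,z],-1)
    return p@rot(c["orientation"]).T+np.array(c["position"])
def save(c,n): cv2.imwrite("pics/"+n,c["image"][:,:,::-1])
E
python3 - <<'E'
from h import *
import pickle
for n in("top","scene"):
    c=camera(n); save(c,n+"0.png"); pickle.dump(c,open(n+".pkl","wb")); print(n,c["position"],c["orientation"],c["camera_matrix"])
print(get_state())
E
```

```text
top [ 400.75950431   41.21966    1182.86127403] [-0.04814226  0.71005544 -0.70163385  0.03483591] [[419.16577802   0.         281.11486339]
 [  0.         419.16577802 219.15422075]
 [  0.           0.           1.        ]]
scene [-77.6394492  659.57144911 791.70650114] [ 0.15078958 -0.35128636  0.83708934 -0.39133341] [[478.26874841   0.         282.55931176]
 [  0.         478.26874841 203.82932318]
 [  0.           0.           1.        ]]
{'time': 0.1, 'qpos': array([ 1.12811945,  0.46937606, -0.04860485,  1.5335845 ,  0.0241299 ,
        1.14101344, -0.08227125]), 'joint_velocities': array([-0.00111371, -0.00372499,  0.00079101, -0.00399205, -0.00046725,
        0.00229534, -0.00182198]), 'joint_torque': array([ 9.52422342e-04, -5.09165668e+01, -8.11703852e-02, -2.36828792e+01,
       -6.14981423e-02,  3.44339688e-02,  6.92501476e-05]), 'eef_pos': array([ 271.24145923, -617.64055258,  291.28976205]), 'tool_rot': array([-8.68314998e-04,  9.78666276e-01,  2.05454412e-01, -2.26253591e-04]), 'ft_force': array([-0.23798505, -0.24610052, -0.01898406]), 'ft_torque': array([ 0.01495385,  0.0054908 , -0.03012345]), 'gripper_force': 0.0, 'gripper_width': 0.9990361451587854}
```

View pics/top0.png

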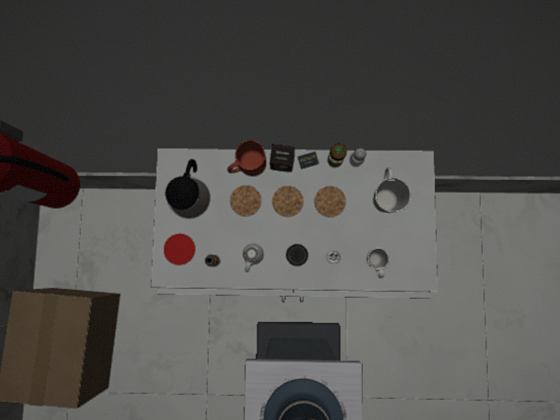

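View pics/scene0.png

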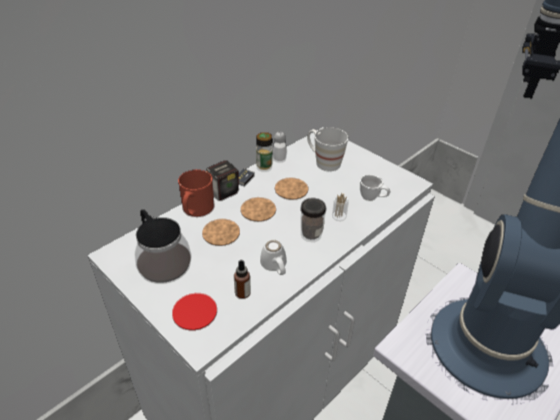

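The top view shows the carafe at (183,193) on the left. The coasters are at (245,200), (288,201) and (330,201), with the mug at (391,195). The front line runs dropper (212,260), mouth-down cup (253,254), jar (297,255), toothpicks (334,257) and upright cup (377,259). The scene view agrees.

```bash
python3 - <<'E'
from h import *
import pickle
for n in("top","scene"):
    c=pickle.load(open(n+".pkl","rb")); P=cloud(c); im=c["image"]
    t=(P[...,2]>-30)&(P[...,2]<30)&(c["z_map"]>0)&(P[...,0]>420)&(P[...,0]<800)
    print(n,"table z",np.median(P[t][:,2]))
    if n=="top":
        T=P
        crop=im[140:300,150:440]; cv2.imwrite("pics/crop0.png",cv2.resize(crop[85:150],None,fx=2.75,fy=2.75,interpolation=cv2.INTER_CUBIC)[:,:,::-1])
    # objects: height clusters
    m=((P[...,2]>12)&(P[...,2]<140)&(P[...,0]>400)&(P[...,0]<800)&(abs(P[...,1])<400)&(c["z_map"]>0)).astype(np.uint8)
    k,l,s,ce=cv2.connectedComponentsWithStats(m)
    for i in range(1,k):
        if s[i,4]<25: continue
        q=P[l==i]; (cx,cy),r=cv2.minEnclosingCircle(q[:,:2].astype(np.float32)); zt=np.percentile(q[:,2],98)
        top=q[q[:,2]>zt-6]; (tx,ty),tr=cv2.minEnclosingCircle(top[:,:2].astype(np.float32))
        print(ce[i].round(),s[i,4],"zt%.0f"%zt,"enc",np.round([cx,cy,r]),"topenc",np.round([tx,ty,tr],1),"topmean",top[:,:2].mean(0).round(1))
    hsv=cv2.cvtColor(im,cv2.COLOR_RGB2HSV)
    m=((hsv[...,0]>5)&(hsv[...,0]<22)&(hsv[...,1]>80)&(P[...,0]>400)&(abs(P[...,2])<20)&(abs(P[...,1])<300)).astype(np.uint8)
    m=cv2.morphologyEx(m,cv2.MORPH_CLOSE,np.ones((5,5)))
    k,l,s,ce=cv2.connectedComponentsWithStats(m)
    for i in range(1,k):
        if s[i,4]<200: continue
        q=P[l==i]; print("coaster",ce[i].round(1),s[i,4],np.median(q[:,2]).round(1),(q[:,:2].min(0)+q[:,:2].max(0))/2,q[:,:2].mean(0).round(1),np.ptp(q[:,:2],axis=0))
E
```

```text
top table z 1.2102232285502623
[307. 129.] 4577 zt138 enc [779.   0. 400.] topenc [7.786e+02 4.000e-01 3.973e+02] topmean [778.8  -4.8]
[248. 158.] 681 zt92 enc [693. 162.  56.] topenc [698.5 153.7  46.5] topmean [701.5 150.7]
[337. 155.] 355 zt110 enc [709. -87.  22.] topenc [710.2 -87.2  21.5] topmean [709.6 -87.1]
[282. 158.] 607 zt80 enc [706.  63.  42.] topenc [705.4  62.4  39.8] topmean [706.6  61.9]
[358. 157.] 245 zt92 enc [ 709. -146.   21.] topenc [ 710.3 -146.6   13.9] topmean [ 710.  -146.6]
[308. 160.] 234 zt21 enc [709. -12.  32.] topenc [707.3 -11.5  30.4] topmean [709.1 -11.2]
[188. 194.] 1689 zt118 enc [614. 317.  80.] topenc [607.6 308.5  57.1] topmean [596.3 321.3]
[393. 192.] 839 zt98 enc [ 613. -226.   62.] topenc [ 600.  -227.7   49.7] topmean [ 598.5 -230.8]
[253. 255.] 364 zt56 enc [434. 146.  36.] topenc [440.1 140.1  19.5] topmean [440.  141.3]
[297. 255.] 397 zt100 enc [436.  20.  29.] topenc [436.2  20.   28.2] topmean [436.2  20.6]
[379. 259.] 295 zt56 enc [ 429. -199.   31.] topenc [ 429.3 -198.3   30.4] topmean [ 427.2 -200.1]
[334. 257.] 119 zt69 enc [
[... 861 characters left out ...]
94.4   32.8] topmean [ 430.4 -194.9]
[340. 206.] 327 zt66 enc [434. -77.  20.] topenc [435.7 -80.4  14.8] topmean [437.7 -77.8]
[312. 218.] 941 zt98 enc [438.  24.  31.] topenc [439.8  24.6  30.2] topmean [437.2  24.8]
[273. 254.] 586 zt54 enc [432. 153.  33.] topenc [440.  147.   19.9] topmean [439.9 147.4]
[242. 279.] 486 zt99 enc [420. 254.  17.] topenc [419.6 254.3   6.1] topmean [419.1 254.9]
coaster [291.  188.2] 530 6.7 [279.12214321 274.91819849] [589.5 -65.5] [713.52318482 769.30650125]
coaster [257.9 209. ] 626 6.6 [278.25850295 333.63233302] [588.7  53.9] [711.79590431 651.87823218]
coaster [220.6 231.9] 737 6.7 [278.29872958 393.84958123] [584.6 176.5] [711.87635757 531.44373577]
```

View pics/crop0.png

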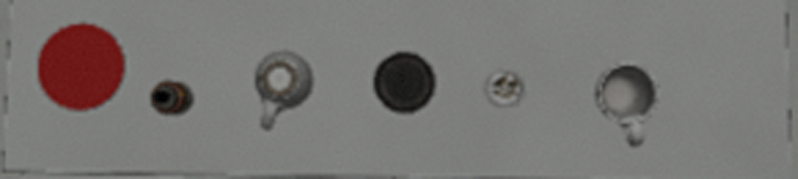

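Request:
apply_moves --pt "0 0 0 0 0 0.138 0" --pt "0 0 0 0 0 0.138 0" --pt "0 0 0 0 0 0.138 0" --pt "1.13 -3.0 0.6 0 0 0 0" --pt "1.13 -3.0 0.6 0 0 0 0" --pt "1.13 -3.0 0.6 0 0 0 0" --pt "1.13 -3.0 0.6 0 0 0 0" --pt "1.13 -3.0 0.6 0 0 0 0" --pt "1.13 -3.0 0.6 0 0 0 0" --pt "1.13 -3.0 0.6 0 0 0 0" --pt "1.13 -3.0 0.6 0 0 0 0" --pt "1.13 -3.0 0.6 0 0 0 0" --pt "1.13 -3.0 0.6 0 0 0 0" --pt "1.13 -3.0 0.6 0 0 0 0" --pt "1.13 -3.0 0.6 0 0 0 0" --pt "1.13 -3.0 0.6 0 0 0 0" --pt "1.13 -3.0 0.6 0 0 0 0" --pt "0 0 0 0 0 0 0" --pt "0 0 0 0 0 0 0" --grip_force 15

```text
time: 2.48
eef_pos: [429.4, -198.7, 208.2]
tool_rot: [0.0, 1.0, -0.0, -0.0]
ft_force: [0.2, 0.1, 0.8]
gripper_width: 1.0
gripper_force: 0.0
```

```bash
python3 - <<'E'
from h import *
s=get_state(); print(s["eef_pos"],s["tool_rot"],s["qpos"].round(2))
for n in("scene","top"):
    c=camera(n)
    if n=="scene": save(c,"scene1.png")
E
```

```text
[ 429.40454999 -198.65790075  208.17251633] [ 2.05059624e-04  9.99999894e-01 -3.46161272e-04 -2.24745965e-04] [ 0.48  0.25 -0.16  2.08  0.05  0.81 -1.28]
```

View pics/scene1.png

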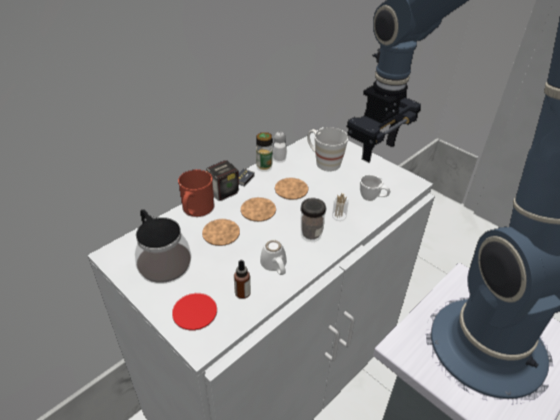

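The gripper hangs above the upright cup (371,186), with its fingertips near (368,157) and (393,143). I'll use those fingertips to check the scene camera for bias.

```bash
python3 - <<'E'
from h import *
for n in("scene","top"):
    c=camera(n);P=cloud(c)
    m=(c["z_map"]>0)&(abs(P[...,0]-429)<60)&(abs(P[...,1]+199)<110)
    for lo,hi in((125,165),(165,200),(200,215)):
        q=P[m&(P[...,2]>lo)&(P[...,2]<hi)]
        if len(q): print(n,lo,len(q),q.min(0).round(1),q.max(0).round(1))
        if n=="scene" and hi<=200:
            for a in(q[q[:,1]>-199],q[q[:,1]<-199]): print("  finger",np.percentile(a,[3,50,97],axis=0).round(1).tolist())
E
```

```text
scene 125 167 [ 418.2 -252.3  138.1] [ 441.4 -141.3  165. ]
  finger [[418.6, -153.8, 139.6], [427.5, -146.2, 152.7], [440.4, -142.4, 163.9]]
  finger [[418.8, -250.4, 139.8], [427.5, -242.7, 152.9], [439.0, -238.6, 164.7]]
scene 165 161 [ 418.1 -256.7  165.2] [ 441.3 -137.5  199.6]
  finger [[419.3, -151.4, 165.7], [426.9, -142.6, 176.2], [438.9, -138.0, 187.9]]
  finger [[418.5, -252.5, 166.4], [423.7, -244.1, 179.6], [438.4, -239.7, 198.7]]
scene 200 91 [ 392.4 -283.7  200.4] [ 467.1 -109.1  214.9]
```

Request:
apply_moves --pt "0 0 2.0 0 0 0 0" --pt "0 0 2.0 0 0 0 0" --pt "0 0 2.0 0 0 0 0" --pt "0 0 2.0 0 0 0 0" --pt "0 0 2.0 0 0 0 0" --pt "0 0 1.5 0 0 0 0" --pt "0 0 1.6 0 0 0 0" --pt "0 0 0 0 0 0 0" --pt "0 0 0 0 0 0 255" --pt "0 0 0 0 0 0 255" --pt "0 0 0 0 0 0 255" --pt "0 0 0 0 0 0 255" --pt "0 0 0 0 0 0 255" --pt "0 0 0 0 0 0 255" --pt "0 0 0 0 0 0 255" --pt "0 0 0 0 0 0 255" --pt "0 0 0 0 0 0 255" --grip_force 15

```text
time: 4.8
eef_pos: [430.0, -198.0, 77.5]
tool_rot: [0.0, 1.0, -0.0, 0.0]
ft_force: [-0.6, 1.2, 5.6]
gripper_width: 0.651
gripper_force: 15.0
```

Request:
apply_moves --pt "0 0 -1.0 0 0 0 255" --pt "0 0 -2.5 0 0 0 255" --pt "0 0 -3.0 0 0 0 255" --pt "0 0 -3.0 0 0 0 255" --pt "0 0 -2.5 0 0 0 255" --pt "1.35 -2.05 0 0 0 0 255" --pt "1.35 -2.05 0 0 0 0 255" --pt "1.35 -2.05 0 0 0 0 255" --pt "1.35 -2.05 0 0 0 0 255" --pt "1.35 -2.05 0 0 0 0 255" --pt "1.35 -2.05 0 0 0 0 255" --pt "1.35 -2.05 0 0 0 0 255" --pt "1.35 -2.05 0 0 0 0 255" --pt "1.35 -2.05 0 0 0 0 255" --pt "1.35 -2.05 0 0 0 0 255" --pt "1.35 -2.05 0 0 0 0 255" --pt "1.35 -2.05 0 0 0 0 255" --pt "0 0 0 0 0 0 255" --pt "0 0 0 0 0 0 255"

```text
time: 7.18
eef_pos: [591.4, 47.2, 196.9]
tool_rot: [0.001, 1.0, -0.0, -0.001]
ft_force: [0.0, 0.0, -0.6]
gripper_width: 0.652
gripper_force: 15.0
```

```bash
python3 - <<'E'
from h import *
s=get_state(); print(s["eef_pos"],s["gripper_width"])
c=camera("scene"); P=cloud(c)
cv2.imwrite("pics/scene2.png",cv2.resize(c["image"][80:280,120:400],None,fx=2.8,fy=2.8)[:,:,::-1])
E
```

```text
[591.38520778  47.16476943 196.9142859 ] 0.6524491386083934
```

View pics/scene2.png

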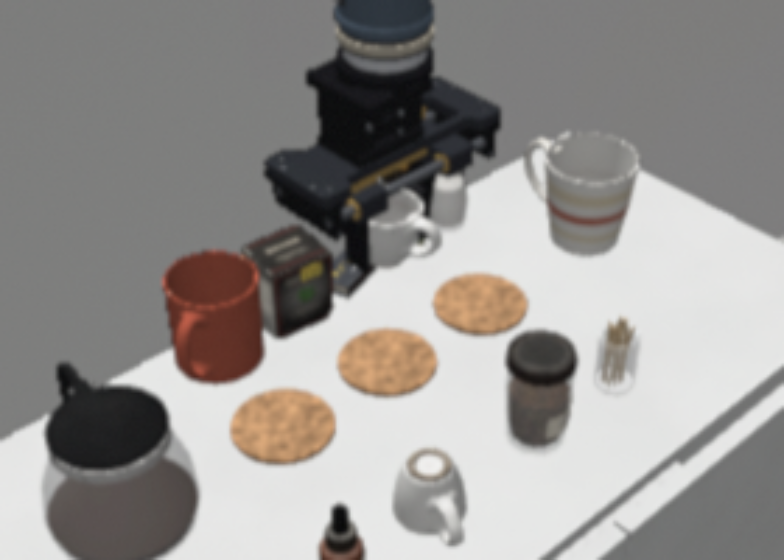

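The cup hangs straight in the gripper at crop position (400,230), above the middle coaster. I'll lower it next.

Request:
apply_moves --pt "0 0 2.0 0 0 0 255" --pt "0 0 2.5 0 0 0 255" --pt "0 0 2.5 0 0 0 255" --pt "0 0 2.0 0 0 0 255" --pt "0 0 1.2 0 0 0 255" --pt "0 0 0.6 0 0 0 255" --pt "0 0 0.3 0 0 0 255" --pt "0 0 0.2 0 0 0 255" --pt "0 0 0 0 0 0 255" --pt "0 0 0 0 0 0 255"

```text
time: 8.48
eef_pos: [592.0, 48.0, 84.6]
tool_rot: [-0.0, 1.0, -0.0, 0.0]
ft_force: [0.2, -0.2, -2.0]
gripper_width: 0.648
gripper_force: 15.0
```

Request:
apply_moves --pt "0 0 0.1 0 0 0 255" --pt "0 0 0 0 0 0 255" --pt "0 0 0 0 0 0 180" --pt "0 0 0 0 0 0 120" --pt "0 0 0 0 0 0 60" --pt "0 0 0 0 0 0 0" --pt "0 0 0 0 0 0 0" --pt "0 0 0 0 0 0 0" --pt "0 0 0 0 0 0 0" --pt "0 0 -1.5 0 0 0 0" --pt "0 0 -2.5 0 0 0 0" --pt "0 0 -2.5 0 0 0 0" --pt "0 0 -2.5 0 0 0 0" --pt "0 0 -2.5 0 0 0 0" --pt "0 0 -2.5 0 0 0 0" --pt "0 0 0 0 0 0 0"

```text
time: 10.48
eef_pos: [593.0, 48.2, 226.4]
tool_rot: [-0.0, 1.0, -0.0, 0.003]
ft_force: [-0.1, -0.5, -0.3]
gripper_width: 0.997
gripper_force: 0.0
```

Request:
apply_moves --pt "-1.95 0.34 0 0 0 0 0" --pt "-1.95 0.34 0 0 0 0 0" --pt "-1.95 0.34 0 0 0 0 0" --pt "-1.95 0.34 0 0 0 0 0" --pt "-1.95 0.34 0 0 0 0 0" --pt "-1.95 0.34 0 0 0 0 0" --pt "-1.95 0.34 0 0 0 0 0" --pt "-1.95 0.34 0 0 0 0 0" --pt "0 0 0 0 0 0 0" --pt "0 0 0 0 0 0 0"

```text
time: 11.72
eef_pos: [436.5, 20.9, 223.3]
tool_rot: [-0.0, 1.0, -0.0, 0.0]
ft_force: [-0.3, -0.2, 0.3]
gripper_width: 1.002
gripper_force: 0.0
```

```bash
python3 - <<'E'
from h import *
s=get_state(); print(s["eef_pos"],s["qpos"].round(2))
c=camera("top"); P=cloud(c)
cv2.imwrite("pics/top1.png",cv2.resize(c["image"][140:290,150:430],None,fx=2.8,fy=2.8,interpolation=cv2.INTER_CUBIC)[:,:,::-1])
m=(P[...,2]>48)&(P[...,2]<70)&(abs(P[...,0]-592)<60)&(abs(P[...,1]-48)<60)
q=P[m]; print(len(q),cv2.minEnclosingCircle(q[:,:2].astype(np.float32)),q.min(0),q.max(0))
E
```

```text
[436.48066801  20.88591025 223.31822816] [ 0.1   0.18 -0.27  2.14  0.06  0.83 -1.78]
147 ((582.5347900390625, 45.25092315673828), 40.38255310058594) [543.08019594  20.82642338  48.47944712] [621.98933212  75.37446583  63.04268928]
```

View pics/top1.png

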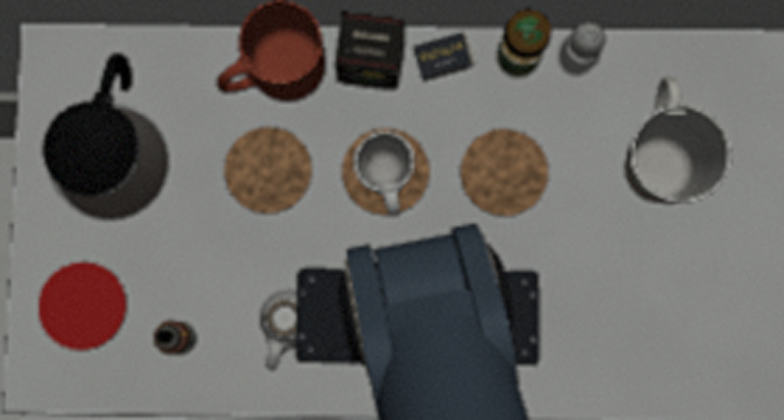

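The upright cup's rim centre measures about (592.5, 48) against the coaster at (591.6, 47.3), so it is well centred. In the crop it sits at (385,165) over the coaster at (386,170). Next is the jar.

Request:
apply_moves --pt "0 0 2.0 0 0 0 0" --pt "0 0 2.0 0 0 0 0" --pt "0 0 2.0 0 0 0 0" --pt "0 0 2.0 0 0 0 0" --pt "0 0 1.5 0 0 0 0" --pt "0 0 1.0 0 0 0 0" --pt "0 0 0 0 0 0 0" --pt "0 0 0 0 0 0 255" --pt "0 0 0 0 0 0 255" --pt "0 0 0 0 0 0 255" --pt "0 0 0 0 0 0 255" --pt "0 0 0 0 0 0 255" --pt "0 0 0 0 0 0 255" --pt "0 0 0 0 0 0 255" --pt "0 0 0 0 0 0 255" --pt "0 0 0 0 0 0 255" --grip_force 20

```text
time: 13.78
eef_pos: [436.1, 20.9, 118.5]
tool_rot: [-0.0, 1.0, -0.0, 0.0]
ft_force: [-0.6, 0.8, 4.8]
gripper_width: 0.651
gripper_force: 20.0
```

Request:
apply_moves --pt "0 0 -1.0 0 0 0 255" --pt "0 0 -2.5 0 0 0 255" --pt "0 0 -3.0 0 0 0 255" --pt "0 0 -2.5 0 0 0 255" --pt "0 0 -2.0 0 0 0 255" --pt "1.56 -1.47 0 0 0 0 255" --pt "1.56 -1.47 0 0 0 0 255" --pt "1.56 -1.47 0 0 0 0 255" --pt "1.56 -1.47 0 0 0 0 255" --pt "1.56 -1.47 0 0 0 0 255" --pt "1.56 -1.47 0 0 0 0 255" --pt "1.56 -1.47 0 0 0 0 255" --pt "1.56 -1.47 0 0 0 0 255" --pt "1.56 -1.47 0 0 0 0 255" --pt "1.56 -1.47 0 0 0 0 255" --pt "0 0 0 0 0 0 255" --pt "0 0 0 0 0 0 255"

```text
time: 15.9
eef_pos: [591.2, 167.4, 227.3]
tool_rot: [0.001, 1.0, -0.0, -0.001]
ft_force: [0.7, -0.7, -3.0]
gripper_width: 0.65
gripper_force: 20.0
```

Request:
apply_moves --pt "0 0 2.0 0 0 0 255" --pt "0 0 2.5 0 0 0 255" --pt "0 0 2.0 0 0 0 255" --pt "0 0 2.0 0 0 0 255" --pt "0 0 1.0 0 0 0 255" --pt "0 0 0.6 0 0 0 255" --pt "0 0 0 0 0 0 255" --pt "0 0 0 0 0 0 255"

```text
time: 16.9
eef_pos: [592.3, 167.9, 127.9]
tool_rot: [-0.0, 1.0, -0.0, 0.001]
ft_force: [0.6, 0.5, -1.7]
gripper_width: 0.655
gripper_force: 20.0
```

Request:
apply_moves --pt "0 0 0.15 0 0 0 255" --pt "0 0 0.1 0 0 0 255" --pt "0 0 0 0 0 0 255" --pt "0 0 0 0 0 0 255"

```text
time: 17.4
eef_pos: [591.8, 167.7, 124.8]
tool_rot: [0.0, 1.0, -0.0, 0.0]
ft_force: [-0.3, -0.0, -3.1]
gripper_width: 0.653
gripper_force: 20.0
```

Request:
apply_moves --pt "0 0 0.05 0 0 0 255" --pt "0 0 0 0 0 0 180" --pt "0 0 0 0 0 0 120" --pt "0 0 0 0 0 0 60" --pt "0 0 0 0 0 0 0" --pt "0 0 0 0 0 0 0" --pt "0 0 0 0 0 0 0" --pt "0 0 0 0 0 0 0" --pt "0 0 -1.5 0 0 0 0" --pt "0 0 -2.5 0 0 0 0" --pt "0 0 -2.5 0 0 0 0" --pt "0 0 -2.5 0 0 0 0" --pt "0 0 -2.5 0 0 0 0" --pt "0 0 0 0 0 0 0"

```text
time: 19.15
eef_pos: [593.0, 168.3, 242.5]
tool_rot: [-0.001, 1.0, -0.0, 0.003]
ft_force: [0.9, -0.9, 0.1]
gripper_width: 1.002
gripper_force: 0.0
```

Request:
apply_moves --pt "-1.72 -0.83 0 0 0 0 0" --pt "-1.72 -0.83 0 0 0 0 0" --pt "-1.72 -0.83 0 0 0 0 0" --pt "-1.72 -0.83 0 0 0 0 0" --pt "-1.72 -0.83 0 0 0 0 0" --pt "-1.72 -0.83 0 0 0 0 0" --pt "-1.72 -0.83 0 0 0 0 0" --pt "-1.72 -0.83 0 0 0 0 0" --pt "-1.72 -0.83 0 0 0 0 0" --pt "-1.72 -0.83 0 0 0 0 0" --pt "0 0 0 0 0 0 0" --pt "0 0 0 0 0 0 0"

```text
time: 20.65
eef_pos: [420.3, 250.5, 239.3]
tool_rot: [0.0, 1.0, -0.0, 0.0]
ft_force: [0.5, 0.5, -0.7]
gripper_width: 1.004
gripper_force: 0.0
```

```bash
python3 - <<'E'
from h import *
s=get_state(); print(s["eef_pos"],s["qpos"].round(2))
c=camera("top"); P=cloud(c)
cv2.imwrite("pics/top2.png",cv2.resize(c["image"][140:290,150:430],None,fx=2.8,fy=2.8,interpolation=cv2.INTER_CUBIC)[:,:,::-1])
m=(P[...,2]>90)&(P[...,2]<115)&(abs(P[...,0]-592)<45)&(abs(P[...,1]-167)<50)
q=P[m]; print(len(q),cv2.minEnclosingCircle(q[:,:2].astype(np.float32)),q.min(0),q.max(0))
E
```

```text
[420.34949034 250.5196124  239.32836168] [-0.3   0.25 -0.38  2.01  0.12  0.9  -2.31]
384 ((592.4024047851562, 166.24298095703125), 29.334121704101562) [564.54045389 137.61946275  90.08298391] [621.09455222 195.06060892 107.88087567]
```

View pics/top2.png

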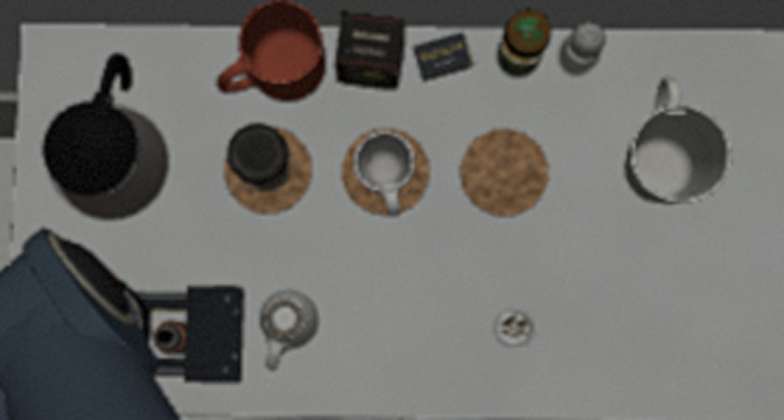

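The jar's lid is centred at (592.4, 166.2) over its coaster. The dropper bottle shows under the gripper frame at (170,337), so I'll grasp it now.

Request:
apply_moves --pt "0 0 2.5 0 0 0 0" --pt "0 0 2.5 0 0 0 0" --pt "0 0 2.5 0 0 0 0" --pt "0 0 2.5 0 0 0 0" --pt "0 0 1.6 0 0 0 0" --pt "0 0 1.5 0 0 0 0" --pt "0 0 0 0 0 0 0" --pt "0 0 0 0 0 0 255" --pt "0 0 0 0 0 0 255" --pt "0 0 0 0 0 0 255" --pt "0 0 0 0 0 0 255" --pt "0 0 0 0 0 0 255" --pt "0 0 0 0 0 0 255" --pt "0 0 0 0 0 0 255" --pt "0 0 0 0 0 0 255" --pt "0 0 0 0 0 0 255" --grip_force 10

```text
time: 22.7
eef_pos: [419.9, 250.8, 108.3]
tool_rot: [-0.0, 1.0, -0.0, 0.0]
ft_force: [-0.2, 0.5, -0.0]
gripper_width: 0.369
gripper_force: 10.0
```

Request:
apply_moves --pt "0 0 -1.5 0 0 0 255" --pt "0 0 -2.5 0 0 0 255" --pt "0 0 -3.0 0 0 0 255" --pt "0 0 -3.0 0 0 0 255" --pt "0 0 -2.5 0 0 0 255" --pt "1.23 2.3 0 0 0 0 255" --pt "1.23 2.3 0 0 0 0 255" --pt "1.23 2.3 0 0 0 0 255" --pt "1.23 2.3 0 0 0 0 255" --pt "1.23 2.3 0 0 0 0 255" --pt "1.23 2.3 0 0 0 0 255" --pt "1.23 2.3 0 0 0 0 255" --pt "1.23 2.3 0 0 0 0 255" --pt "1.23 2.3 0 0 0 0 255" --pt "1.23 2.3 0 0 0 0 255" --pt "1.23 2.3 0 0 0 0 255" --pt "1.23 2.3 0 0 0 0 255" --pt "1.23 2.3 0 0 0 0 255" --pt "1.23 2.3 0 0 0 0 255" --pt "0 0 0 0 0 0 255"

```text
time: 25.2
eef_pos: [592.3, -73.6, 233.9]
tool_rot: [0.0, 1.0, -0.002, 0.0]
ft_force: [0.1, 0.6, -1.6]
gripper_width: 0.365
gripper_force: 10.0
```

Request:
apply_moves --pt "0 0 0 0 0 0 255" --pt "0 0 2.0 0 0 0 255" --pt "0 0 2.5 0 0 0 255" --pt "0 0 2.5 0 0 0 255" --pt "0 0 2.5 0 0 0 255" --pt "0 0 1.5 0 0 0 255" --pt "0 0 0.5 0 0 0 255" --pt "0 0 0 0 0 0 255" --pt "0 0 0 0 0 0 255"

```text
time: 26.32
eef_pos: [592.6, -71.3, 119.2]
tool_rot: [0.0, 1.0, -0.0, 0.001]
ft_force: [0.3, 0.3, -0.5]
gripper_width: 0.365
gripper_force: 10.0
```

Request:
apply_moves --pt "0 0 0.2 0 0 0 255" --pt "0 0 0.15 0 0 0 255" --pt "0 0 0 0 0 0 255" --pt "0 0 0 0 0 0 255"

```text
time: 26.82
eef_pos: [592.0, -71.3, 114.8]
tool_rot: [0.0, 1.0, -0.0, 0.0]
ft_force: [0.6, -0.2, -0.3]
gripper_width: 0.367
gripper_force: 10.0
```

Request:
apply_moves --pt "0 0 0.03 0 0 0 255" --pt "0 0 0 0 0 0 150" --pt "0 0 0 0 0 0 120" --pt "0 0 0 0 0 0 60" --pt "0 0 0 0 0 0 0" --pt "0 0 0 0 0 0 0" --pt "0 0 0 0 0 0 0" --pt "0 0 0 0 0 0 0" --pt "0 0 0 0 0 0 0" --pt "0 0 -1.5 0 0 0 0" --pt "0 0 -2.5 0 0 0 0" --pt "0 0 -2.5 0 0 0 0" --pt "0 0 -2.5 0 0 0 0" --pt "0 0 -2.5 0 0 0 0" --pt "0 0 -1.0 0 0 0 0" --pt "0 0 0 0 0 0 0"

```text
time: 28.82
eef_pos: [592.2, -71.3, 240.4]
tool_rot: [0.0, 1.0, -0.0, 0.001]
ft_force: [0.6, 0.3, -0.7]
gripper_width: 1.0
gripper_force: 0.0
```

Request:
apply_moves --pt "-1.52 -2.12 0 0 0 0 0" --pt "-1.52 -2.12 0 0 0 0 0" --pt "-1.52 -2.12 0 0 0 0 0" --pt "-1.52 -2.12 0 0 0 0 0" --pt "-1.52 -2.12 0 0 0 0 0" --pt "-1.52 -2.12 0 0 0 0 0" --pt "-1.52 -2.12 0 0 0 0 0" --pt "-1.52 -2.12 0 0 0 0 0" --pt "-1.52 -2.12 0 0 0 0 0" --pt "-1.52 -2.12 0 0 0 0 0" --pt "0 0 0 0 0 0.125 0" --pt "0 0 0 0 0 0.125 0" --pt "0 0 0 0 0 0 0" --pt "0 0 0 0 0 0 0"

```text
time: 30.58
eef_pos: [439.7, 140.6, 238.9]
tool_rot: [0.0, 0.992, -0.124, -0.0]
ft_force: [-0.3, 0.7, -0.7]
gripper_width: 1.002
gripper_force: 0.0
```

```bash
python3 - <<'E'
from h import *
s=get_state(); print(s["eef_pos"],s["tool_rot"],s["qpos"].round(2))
c=camera("top"); P=cloud(c)
cv2.imwrite("pics/top3.png",cv2.resize(c["image"][140:290,150:430],None,fx=2.8,fy=2.8,interpolation=cv2.INTER_CUBIC)[:,:,::-1])
m=(P[...,2]>85)&(P[...,2]<115)&(abs(P[...,0]-592)<45)&(abs(P[...,1]+72)<50)
q=P[m]; print(len(q),q[:,:2].mean(0),q.min(0),q.max(0))
E
```

```text
[439.73916803 140.59412296 238.91378782] [ 2.54084870e-04  9.92293582e-01 -1.23907784e-01 -4.93403506e-04] [-0.13  0.2  -0.31  2.07  0.08  0.89 -2.3 ]
29 [590.53973183 -71.66636021] [584.95854388 -81.53957185  85.0983142 ] [601.16417315 -63.31311439 110.78127268]
```

View pics/top3.png

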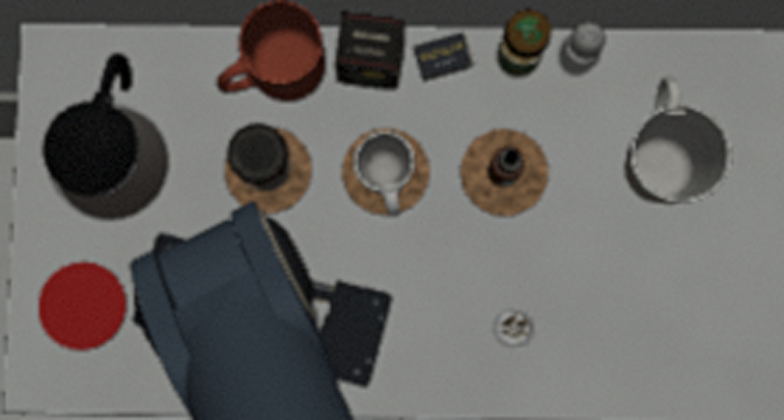

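The bottle stands upright at about (590.5, -71.7) over its coaster, at crop (508,160). The last item is the mouth-down cup.

Request:
apply_moves --pt "0 0 2.5 0 0 0 0" --pt "0 0 3.0 0 0 0 0" --pt "0 0 3.0 0 0 0 0" --pt "0 0 2.5 0 0 0 0" --pt "0 0 2.0 0 0 0 0" --pt "0 0 1.7 0 0 0 0" --pt "0 0 1.5 0 0 0 0" --pt "0 0 0 0 0 0 0" --pt "0 0 0 0 0 0 255" --pt "0 0 0 0 0 0 255" --pt "0 0 0 0 0 0 255" --pt "0 0 0 0 0 0 255" --pt "0 0 0 0 0 0 255" --pt "0 0 0 0 0 0 255" --pt "0 0 0 0 0 0 255" --pt "0 0 0 0 0 0 255" --grip_force 15

```text
time: 32.62
eef_pos: [440.3, 140.9, 77.7]
tool_rot: [-0.0, 0.992, -0.125, 0.0]
ft_force: [-0.0, 0.7, 4.4]
gripper_width: 0.639
gripper_force: 15.1
```

Request:
apply_moves --pt "0 0 -1.0 0 0 0 255" --pt "0 0 -2.5 0 0 0 255" --pt "0 0 -3.0 0 0 0 255" --pt "0 0 -3.0 0 0 0 255" --pt "0 0 -2.5 0 0 0 255" --pt "0 0 0 0 0 -0.125 255" --pt "0 0 0 0 0 -0.125 255" --pt "1.52 0.928 0 0 0 0 255" --pt "1.52 0.928 0 0 0 0 255" --pt "1.52 0.928 0 0 0 0 255" --pt "1.52 0.928 0 0 0 0 255" --pt "1.52 0.928 0 0 0 0 255" --pt "1.52 0.928 0 0 0 0 255" --pt "1.52 0.928 0 0 0 0 255" --pt "1.52 0.928 0 0 0 0 255" --pt "1.52 0.928 0 0 0 0 255" --pt "1.52 0.928 0 0 0 0 255" --pt "0 0 0 0 0 0 255" --pt "0 0 0 0 0 0 255"

```text
time: 35.0
eef_pos: [591.5, 48.4, 197.2]
tool_rot: [-0.0, 1.0, 0.0, -0.0]
ft_force: [-0.0, 0.2, -0.7]
gripper_width: 0.636
gripper_force: 14.8
```

Request:
apply_moves --pt "0 0 2.0 0 0 0 255" --pt "0 0 1.5 0 0 0 255" --pt "0 0 0.7 0 0 0 255" --pt "0 0 0 0 0 0 255" --pt "0 0 0 0 0 0 255"

```text
time: 35.62
eef_pos: [592.4, 48.0, 156.0]
tool_rot: [-0.0, 1.0, -0.0, 0.001]
ft_force: [0.1, 0.3, -0.5]
gripper_width: 0.64
gripper_force: 14.8
```

```bash
python3 - <<'E'
from h import *
s=get_state(); print(s["eef_pos"],s["tool_rot"])
c=camera("scene"); P=cloud(c)
cv2.imwrite("pics/scene3.png",cv2.resize(c["image"][120:260,180:360],None,fx=4,fy=4,interpolation=cv2.INTER_CUBIC)[:,:,::-1])
E
```

```text
[592.3676423   48.03894716 155.99323629] [-4.52797241e-05  9.99999844e-01 -5.95610549e-05  5.53340474e-04]
```

View pics/scene3.png

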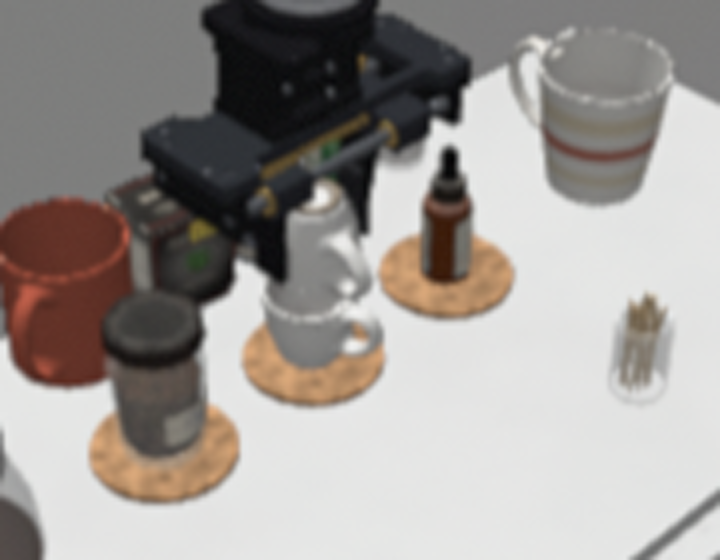

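The held cup is straight, directly above the upright cup at crop (320,250) over (315,320). Next I'll compare the two cups' walls in x before lowering.

```bash
python3 - <<'E'
from h import *
from scipy.optimize import least_squares
A=[cloud(camera("scene")) for _ in range(4)]
s=get_state(); rim=s["eef_pos"][2]-77.5
for name,zr,sg in(("lower",58,-1),("upper",rim,1)):
    Q=[]
    for P in A:
        d=sg*(P[...,2]-1.2-zr); r=np.hypot(P[...,0]-592,P[...,1]-52)
        Q.append(P[(d>3)&(d<14)&(r>20)&(r<33)])
    q=np.vstack(Q)
    ang=np.degrees(np.arctan2(q[:,1]-52,q[:,0]-592))
    f=least_squares(lambda p:np.hypot(q[:,0]-p[0],q[:,1]-p[1])-28.8,[592,50],loss="soft_l1")
    print(name,len(q),f.x.round(1),np.std(f.fun).round(2),np.percentile(ang,[5,50,95]).round(), np.percentile(abs(f.fun),90))
E
```

```text
lower 332 [593.1  50.4] 1.8 [-175.  114.  174.] 2.9203362384521663
upper 257 [591.4  48.9] 2.38 [-176.  137.  174.] 3.67476672576277
```

Request:
apply_moves --pt "0.05 0 1.0 0 0 0 255" --pt "0 0 0.5 0 0 0 255" --pt "0 0 0.3 0 0 0 255" --pt "0 0 0.1 0 0 0 255" --pt "0 0 0 0 0 0 255" --pt "0 0 0 0 0 0 255"

```text
time: 36.62
eef_pos: [592.6, 48.0, 136.7]
tool_rot: [-0.0, 1.0, -0.0, 0.0]
ft_force: [0.2, -0.4, -0.5]
gripper_width: 0.635
gripper_force: 14.8
```

Request:
apply_moves --pt "0 0 0.05 0 0 0 255" --pt "0 0 0.05 0 0 0 255" --pt "0 0 0 0 0 0 255" --pt "0 0 0 0 0 0 255"

```text
time: 37.12
eef_pos: [592.7, 48.0, 135.7]
tool_rot: [-0.0, 1.0, -0.0, 0.0]
ft_force: [0.1, -0.3, 0.3]
gripper_width: 0.634
gripper_force: 14.9
```

Near contact. I'll open slowly and retreat.

Request:
apply_moves --pt "0 0 0.04 0 0 0 255" --pt "0 0 0 0 0 0 255" --pt "0 0 0 0 0 0 85" --pt "0 0 0 0 0 0 75" --pt "0 0 0 0 0 0 50" --pt "0 0 0 0 0 0 20" --pt "0 0 0 0 0 0 0" --pt "0 0 0 0 0 0 0" --pt "0 0 0 0 0 0 0" --pt "0 0 0 0 0 0 0" --pt "0 0 -1.5 0 0 0 0" --pt "0 0 -2.5 0 0 0 0" --pt "0 0 -2.5 0 0 0 0" --pt "0 0 -2.5 0 0 0 0" --pt "0 0 -2.0 0 0 0 0" --pt "-2.0 3.0 0 0 0 0 0" --pt "-2.0 3.0 0 0 0 0 0" --pt "-2.0 3.0 0 0 0 0 0" --pt "-2.0 3.0 0 0 0 0 0" --pt "-2.0 3.0 0 0 0 0 0"

```text
time: 39.62
eef_pos: [492.0, -103.0, 246.3]
tool_rot: [0.0, 1.0, -0.0, 0.001]
ft_force: [0.6, -0.2, 0.1]
gripper_width: 0.996
gripper_force: 0.0
```

```bash
python3 - <<'E'
from h import *
s=get_state(); print(s["eef_pos"])
c=camera("scene"); a=cv2.resize(c["image"][120:260,160:360],(600,420),interpolation=cv2.INTER_CUBIC)
t=camera("top"); P=cloud(t); b=cv2.resize(t["image"][170:240,210:350],(600,300) ,interpolation=cv2.INTER_CUBIC)
cv2.imwrite("pics/fin.png",cv2.resize(np.vstack([a,b[:180]]),(600,600))[:,:,::-1])
cv2.imwrite("pics/fin_top.png",b[:,:,::-1])
m=(P[...,2]>108)&(P[...,2]<120)&(abs(P[...,0]-592)<45)&(abs(P[...,1]-48)<50)
q=P[m]; print(len(q),cv2.minEnclosingCircle(q[:,:2].astype(np.float32)),q[:,2].min(),q[:,2].max())
E
```

```text
[ 491.9565281  -102.96308024  246.26857075]
109 ((590.839599609375, 46.19367218017578), 19.829710006713867) 108.03495861879469 115.60880482278208
```

View pics/fin.png

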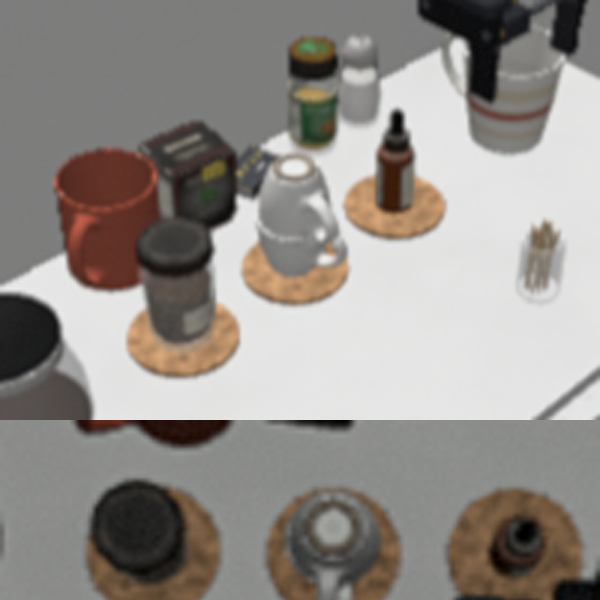

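The capped cups stand straight and seated at (293,220), with the jar at (177,285) and the bottle at (395,170) centred. The carafe, mug and toothpicks have not moved.

```bash
python3 -c "
from station import *; print(sign_off())"
```

```text
the job is handed in; nothing more can be done
None
```

The coffee corner is set and handed in after about 40 s on the robot's clock: in the last camera check the jar, bottle and capped cups stood straight on their coasters, each measured within about 2 mm of centre; the hand-in gave no verdict.

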